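# Shim the rocking comparator stand

### The arm

A 6-joint arm with a two-finger parallel gripper is mounted at the origin on a cart in front of the work surface, level with it; the furniture and walls round the work are solid. World frame = base frame: x ahead of the robot, y to its left, z up, the work surface at z = 0. Lengths are in m, angles in rad, forces in N, time in s.
With the tool pointing down it reaches from about 0.3 to 0.875 m from the base axis. Payload 6.4 kg.
Tool frame: the origin (TCP) lies between the finger pads; the fingertips stand 8 mm ahead of it and the grasp point (between the pads) lies 11 mm behind it (ctrl.finger_overhang is the distance from the TCP to the fingertips, in m); z points along the fingers, y is the line along which they close (so a half turn about z gives the same grasp; the last joint's range is limited). The gripper opens to 85 mm and grips with 20 to 120 N. Pads are 22 mm wide; open, the fingers measure 114 mm over their backs; the gripper's body (76 mm by 85 mm) begins 54 mm behind the grasp point. The pads swing forward as they close: fully open they stand 13 mm farther back than shut.
Start: joints at [0.937, 0.181, 1.607, -0, 1.354, -0.206], TCP at [0.239, 0.523, 0.239] pointing down, gripper open.
Joint ranges: [-2.99, 2.99], [-0.89, 2.07], [0.3, 2.58], [-1.14, 4.28], [0, 2.63], [-3.12, 3.12]. Speed limits (rad/s): [2.57, 2.57, 3.01, 3.14, 3.14, 3.14].

### API

Orientations are given as a unit quaternion [w, x, y, z].
In Python, from bench import ctrl, camera gives the robot as it stands.
- The arm moves only by the shell command python3 -m pendant 'ROWS' [OPENING]. ROWS is JSON, a list of rows, each a list of 6 numbers: the shift along the world's x, y, z normalised to -1 to 1, where 1 is 200 mm, then the turn, a rotation vector about the world's x, y, z normalised to -1 to 1, where 1 is pi/2 rad. In form: [[dx, dy, dz, rx, ry, rz], ...]. A call has exactly 10 rows; each row shifts and turns the commanded pose from where the row before left it; what a row does not reach is not made up. A row lasts 1/8 s, in which the tool goes at most 62.5 mm and 10.7 degrees, less where a joint would pass 70% of its speed; a pose out of reach is approached as far as the arm can. A call with a number of a shift or a turn outside -1 to 1 is refused whole. A call with a gripper value outside its range is refused whole. OPENING is the opening, from -1 (shut) to 1 (fully open), set as the call begins (- or left out, the last holds). The fingers move at their own pace and stop on an object; the grip force is fixed at half the most. Time passes only in rows, so rows that do not move let the fingers close, or fill a call up. It gives the time, the measured TCP pose, the force, the opening and the grip force at its end, in the units of the state.
- ctrl.get_obs(): the state, without advancing time (a new reading comes with each control period).
- camera(name): name is "scene" or "top" or "wrist"; returns a dict with "color" (400x640x3 uint8, blue, green, red), "fx", "fy", "cx", "cy" (pixels), "distortion" ([k1, k2, p1, p2, k3] as OpenCV has them; the pictures are not rectified), "xyz" and "rotation" of the camera in the world; the wrist camera has in their place "hand_eye" (4x4, takes a point from camera to tool coordinates, whose origin is the TCP and whose axes are the flange's). Camera axes: x right, y down, z forward; pixel columns grow to the right and rows downward; lengths in m; the calibration is good to about 2 mm. A picture is of the moment at which its call begins: read the wrist's pose just before it. There is no depth.
- ctrl.hand_in(): hands the job in; it is judged then, once.
The state is a dict: "time_s": time; "q": joint angles; "dq": joint speeds; "joint_efforts": joint torques, N m; "eef_pos": TCP position; "eef_rot": TCP orientation; "wrist_force": force on the tool from outside, world axes, zero at the start; "torque": the same for the moment, N m; "opening": opening from 0.0 (shut) to 1.0 (fully open); "grasp_force": force on a finger pad.
Only numpy, scipy, OpenCV 4.12 (cv2) and the standard library are available. Lean on these libraries where they do the work, as an engineer would, in place of code of your own. Each camera call takes 0.05 s, during which the arm holds its last target. There are 200 camera calls.

### The job

The dial comparator stand rocks because its near-left foot has lost its rubber pad. With the closed fingertips, push the orange wedge along the bench, thin end first, under that bare foot until it is just snug, so that the stand no longer rocks, yet is neither jacked out of level nor shoved along; grip and lift nothing, and leave the gauge block on the stand and all the other things where they are. Then press a fingertip down firmly (about 10 N) on the corner of the base above the shimmed foot, and finish while still holding that press: the stand must stay level under it.

Things in the scene. Friction and masses are not known exactly. Their poses are not given: they have to be found in the camera images.
- stand: loose dial comparator stand, 3 kg: green base 160 (x) x 220 (y) mm, top 40 mm and underside 16 mm above the bench; column, arm and dial at the back right, 212 mm high. Origin at bench level under the base's centre; x to the back, y to the left. Stands level on rubber feet (25 mm dia.) at (-64,-92), (64,-92), (64,92) mm; about 2 N on the near-left corner tips it onto the bare foot
- bare_foot (a point): lowest point of the fourth foot, at (-64,92) mm in the stand's frame: a bare steel spindle, 12 mm diameter, domed end, hanging 5 to 8 mm above the bench; 16 mm in from the base's front edge and 18 mm in from its left edge
- spindle (a joint): how far the bare spindle is screwed up, 0 to 0.003 m; the gap between its lower end and the bench is 5 mm plus this value. Locked by its nut: it cannot be moved, only read
- press_point (a point): point on the base's top, 40 mm above the bench, straight above the bare foot, at a dark flush screw head: where to press. The top is bare for 70 mm around it
- wedge: loose orange plastic wedge, 45 g, 90 (x) x 42 (y) mm, flat underneath. Origin at the centre of its underside; thick end at x = -45 mm (13.25 mm high), thin end at +45 mm (2 mm high), slope 1 in 8. Lies left of the base, thin end roughly towards the bare foot. Slides with under 1 N until the foot bears on it, then resistance rises: 3 to 6 N is snug, more shoves the stand
- anvil_top (a point): centre of the round steel anvil on the base, 52 mm above the bench, under the dial's plunger
- gauge_block_0: loose steel gauge block 9 x 30 x 20 mm standing on the anvil under the dial's plunger; origin at the centre of its underside. Must stay there
- gauge_block_1: loose bystander: steel gauge block 9 x 30 x 12 mm lying near the robot on the right
- pen_loupe: loose bystander: black and silver pen loupe, 130 mm long, near the robot on the right
- marker_pen: loose bystander: red and white marker, 135 mm long, lying to the left
- oil_stone_0: loose bystander: green oil stone 25 x 100 x 13 mm, lying to the left
- parts_jar_1: loose bystander: small parts jar with blue lid, 45 mm diameter, 42 mm high, to the right of the stand
There are look-alikes about, which are no part of the job. Leave any pink or yellow look-alike of the wedge alone.

How it is judged:
On the way, in this order (a step that is already met when the one before it is completed fails the run):
1. the wedge lies under the bare foot, the stand level and not touched by the fingers (x of bare_foot in the frame of wedge between -0.035 and 0.035 m and y of bare_foot in the frame of wedge between -0.018 and 0.018 m and angle between stand's own z axis and vertical below 0.01 rad and contact force between the fingers and stand below 0.3 N), for 0.2 s.
2. a fingertip presses on the corner above the bare foot (contact force between the fingers and stand above 5 N and horizontal distance between the grasp point and press_point below 0.035 m), for 0.2 s.
At the end, for the whole second after the job is handed in: Fingertips press within 35 mm of the point above the bare foot with 5 to 30 N, off the wedge; under that press the stand is level within 0.010 rad, the wedge bears over 2 N with the foot within 18 mm of its centre line and 35 mm of its middle, the gauge block is on the anvil, nothing moves (all of step 2 and contact force between the fingers and stand below 30 N and contact force between the fingers and wedge below 0.3 N and angle between stand's own z axis and vertical below 0.01 rad and contact force between wedge and stand above 2 N and x of bare_foot in the frame of wedge between -0.035 and 0.035 m and y of bare_foot in the frame of wedge between -0.018 and 0.018 m and distance between gauge_block_0 and anvil_top below 0.012 m and linear speed of each of stand, wedge below 0.01 m/s); the arm keeps its last pose, push and grip.
It fails at once if the wedge is lifted or tipped (height (world z) of wedge above 0.012 m or angle between wedge's own z axis and vertical above 0.25 rad).
It fails at once if the wedge is pinched or rammed (more than 25 N from the fingers) (contact force between the fingers and wedge above 25 N).
It fails at once if the stand is shoved more than 10 mm or tipped over 7 degrees (distance of stand from where it was at the start of the episode above 0.01 m or angle between stand's own z axis and vertical above 0.12 rad).
It fails at once if the stand is pressed with more than 45 N (contact force between the fingers and stand above 45 N).
It fails at once if a bystander is disturbed (distance of any of gauge_block_1, pen_loupe, marker_pen, oil_stone_0, parts_jar_1 from where it was at the start of the episode above 0.02 m or distance between gauge_block_0 and anvil_top above 0.02 m).
It also fails if it takes over 61 s, if anything falls off the work surface, if the arm or the gripper's body presses on something with over 40 N, if the wrist force passes 120 N, or if a joint passes its speed limit or range.

## Working session

There is one attempt and no reset: what is moved stays moved. The work goes in short steps, Python scripts to look and compute and a shell command to move; the robot and the scene stay as the last step left them, time stands still between calls to the robot, and variables do not carry over. Pictures are saved under pics/ and viewed, at most 10 in all, crops included, and the job is handed in when it is done.

```bash
mkdir -p pics; ls; cat > h.py <<'E'
import cv2,numpy as np
from bench import ctrl,camera
def ray(c,uv,R=None,t=None):
    K=np.array([[c["fx"],0,c["cx"]],[0,c["fy"],c["cy"]],[0,0,1.]])
    p=cv2.undistortPoints(np.array(uv,float).reshape(-1,1,2),K,np.array(c["distortion"],float)).reshape(-1,2)
    d=np.c_[p,np.ones(len(p))]
    if R is None:
        R=np.array(c["rotation"],float)
        if R.size!=9:
            from scipy.spatial.transform import Rotation as Ro
            R=Ro.from_quat(np.r_[R[1:],R[0]]).as_matrix()
        t=np.array(c["xyz"])
    return t,d@R.T
def plane(c,uv,z,R=None,t=None):
    t,d=ray(c,uv,R,t)
    return t+d*((z-t[2])/d[:,2])[:,None]
E
python3 - <<'E'
from h import *
import pickle
for n in("top","scene"):
    c=camera(n);cv2.imwrite(f"pics/{n}.png",c["color"]);pickle.dump(c,open(n+".pkl","wb"))
    print(n,c["xyz"],c["rotation"],c["fx"])
print(ctrl.get_obs())
E
```

```text
pics
top [0.1432416  0.05079782 1.54475483] [-0.07778355  0.72786847 -0.67753894  0.07140162] 482.76489576743495
scene [-0.22905782 -0.65002119  1.15832387] [-0.32952647  0.8703173  -0.33995914  0.13560192] 423.7302244126265
{'time_s': 0.1, 'q': array([ 9.36700321e-01,  1.81451224e-01,  1.60788615e+00,  6.23188192e-06,
        1.35380775e+00, -2.06309210e-01]), 'dq': array([-3.05744881e-05, -1.08792630e-03, -3.38315295e-03,  8.61101242e-06,
        6.51037839e-04,  5.33732122e-04]), 'joint_efforts': array([ 9.37193690e-04, -4.45877910e+01, -3.52236521e+01, -2.51017482e-04,
        4.08188294e-03, -3.99432201e-05]), 'eef_pos': array([0.23824368, 0.52280037, 0.23849353]), 'eef_rot': array([-3.19440775e-04,  2.12266768e-01,  9.77211449e-01, -7.07469822e-04]), 'wrist_force': array([ 0.18314597, -0.47005336, -0.1096389 ]), 'torque': array([ 0.00099283,  0.01620324, -0.04352021]), 'grasp_force': 0.0, 'opening': 0.9989356787627427}
```

View pics/top.png

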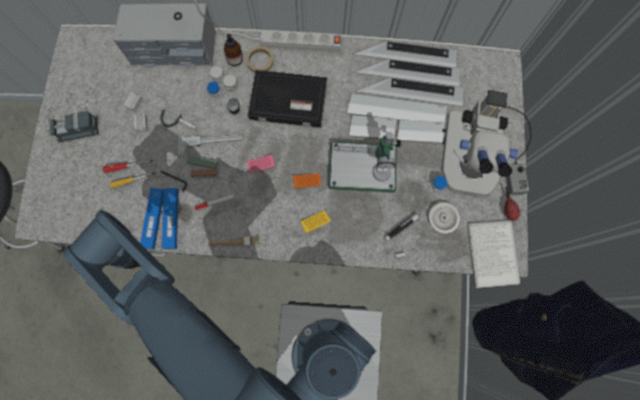

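View pics/scene.png

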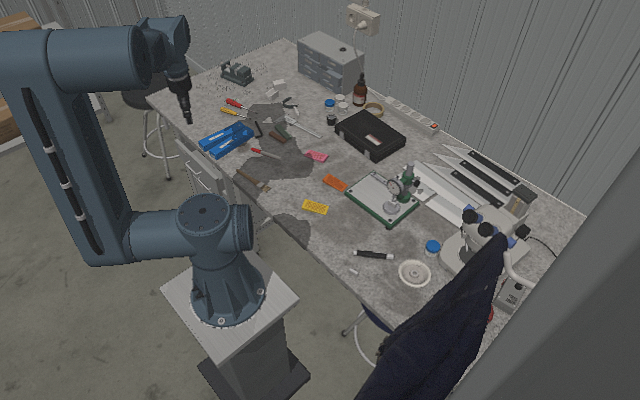

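Top picture: the green-edged stand spans about (330-397, 140-190), with the orange wedge at (307,181) left of its near-left corner. The yellow (316,221) and pink (261,163) look-alikes are clear of it. The marker and oil stone lie farther left, around (213,202) and (200,160).

```bash
python3 - <<'E'
from h import *
import pickle
for n in("top","scene"):
    c=pickle.load(open(n+".pkl","rb"));im=c["color"]
    hsv=cv2.cvtColor(im,cv2.COLOR_BGR2HSV)
    m=cv2.inRange(hsv,(6,150,90),(17,255,255))
    cs=sorted(cv2.findContours(m,0,2)[0],key=cv2.contourArea)[-2:]
    for k in cs:
        if cv2.contourArea(k)<80: continue
        r=cv2.minAreaRect(k);b=cv2.boxPoints(r)
        print(n,"orange",cv2.contourArea(k),b.round(1).tolist(),plane(c,b,0.006)[:,:2].round(4).tolist())
    g=cv2.inRange(hsv,(45,60,30),(90,255,200))
    if n=="top":
        g[:130]=0;g[200:]=0;g[:,:322]=0;g[:,405:]=0
        pts=cv2.findNonZero(g);b=cv2.boxPoints(cv2.minAreaRect(pts));print("green",b.round(1).tolist(),plane(c,b,0.028)[:,:2].round(4).tolist())
    x0,y0,x1,y1=(270,120,420,220) if n=="top" else (300,150,440,240)
    cv2.imwrite(f"pics/{n}c.png",cv2.resize(im[y0:y1,x0:x1],None,fx=5,fy=5,interpolation=2))
E
```

```text
top orange 266.5 [[293.0, 175.8000030517578], [318.70001220703125, 172.39999389648438], [320.29998779296875, 184.3000030517578], [294.6000061035156, 187.6999969482422]] [[0.5695, 0.1576], [0.5873, 0.0737], [0.5469, 0.0656], [0.5293, 0.149]]
green [[329.0, 191.0], [329.0, 138.0], [394.0, 138.0], [394.0, 191.0]] [[0.5208, 0.0358], [0.7019, 0.0476], [0.7182, -0.1687], [0.5361, -0.1748]]
scene orange 183.5 [[322.0, 180.5], [327.20001220703125, 172.3000030517578], [347.1000061035156, 184.8000030517578], [342.0, 193.0]] [[0.5259, 0.1471], [0.5698, 0.1656], [0.58, 0.0681], [0.5371, 0.0518]]
```

View pics/topc.png

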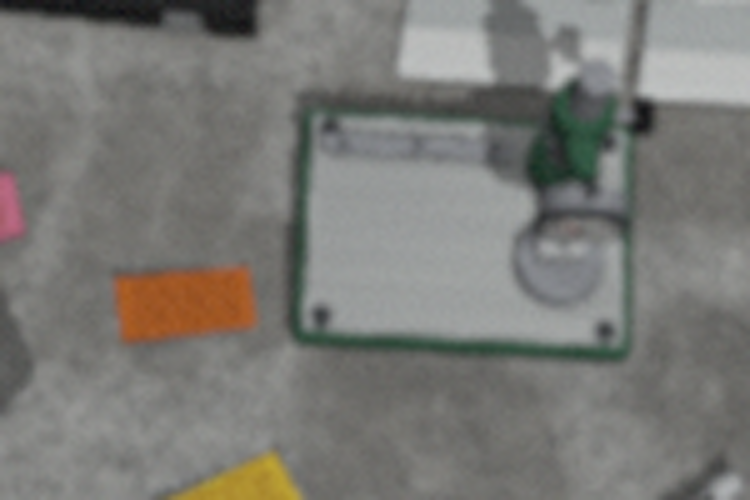

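The crop shows three dark screw heads: near-left at crop (321,316), near-right (605,330) and far-left (330,125). The wedge's thin end faces right.

```bash
python3 - <<'E'
from h import *
import pickle
c=pickle.load(open("top.pkl","rb"))
p=np.array([(321,316),(605,330),(330,125)])/5+[270,120]-.4
P=plane(c,p,.04);print(P.round(4),np.linalg.norm(P[0]-P[1]),np.linalg.norm(P[0]-P[2]))
w=camera("wrist");print(np.round(w["hand_eye"],3),w["fx"],w["cx"],w["cy"])
E
```

```text
[[ 0.5461  0.0223  0.04  ]
 [ 0.5501 -0.1614  0.04  ]
 [ 0.6761  0.0245  0.04  ]] 0.1836807755275864 0.13005640831107781
[[-0.    -0.949 -0.316  0.08 ]
 [ 1.    -0.001  0.001  0.   ]
 [-0.001 -0.316  0.949 -0.134]
 [ 0.     0.     0.     1.   ]] 322.56376960256915 321.3777763885599 198.64184387203454
```

```bash
python3 -m pendant '[[0.19,-0.215,0,0,0,0.03],[0.19,-0.215,0,0,0,0.03],[0.19,-0.215,0,0,0,0.03],[0.19,-0.215,0,0,0,0.03],[0.19,-0.215,0,0,0,0.03],[0.19,-0.215,0,0,0,0.03],[0.19,-0.215,0,0,0,0.03],[0.19,-0.215,0,0,0,0.03],[0.19,-0.215,-0.05,0,0,0.03],[0.19,-0.215,-0.05,0,0,0.01]]' -1
cat > look.py <<'E'
from h import *
import sys
from scipy.spatial.transform import Rotation as Ro
o=ctrl.get_obs();w=camera("wrist");im=w["color"]
q=o["eef_rot"];T=np.eye(4);T[:3,:3]=Ro.from_quat(np.r_[q[1:],q[0]]).as_matrix();T[:3,3]=o["eef_pos"]
M=T@np.array(w["hand_eye"]);R,t=M[:3,:3],M[:3,3]
hsv=cv2.cvtColor(im,cv2.COLOR_BGR2HSV)
m=cv2.inRange(hsv,(6,150,80),(17,255,255))
k=max(cv2.findContours(m,0,2)[0],key=cv2.contourArea)
b=cv2.boxPoints(cv2.minAreaRect(k))
P=plane(w,b,.005,R,t)[:,:2]
print("tcp",o["eef_pos"].round(4),"yaw y",np.degrees(np.arctan2(T[1,1],T[0,1])).round(1),"F",o["wrist_force"].round(2),o["time_s"])
print("px",b.round().tolist(),"P",P.round(4).tolist(),"c",P.mean(0).round(4))
s=P[np.argsort(P[:,1])];a=s[:2].mean(0)-s[2:].mean(0);print("heading",np.degrees(np.arctan2(a[1],a[0])).round(1),np.linalg.norm(a))
cv2.imwrite(sys.argv[1],im)
import pickle;pickle.dump((w,R,t),open("w.pkl","wb"))
E
python3 look.py pics/w1.png
```

```text
time_s: 1.4
eef_pos: [0.6195, 0.0916, 0.2189]
eef_rot: [0.0, -0.006, 1.0, 0.0]
wrist_force: [0.9, 0.9, -0.6]
opening: -0.004
grasp_force: 0.0
tcp [0.6195 0.0916 0.2189] yaw y 90.7 F [ 0.89  0.92 -0.56] 1.4
px [[291.0, 99.0], [373.0, 84.0], [380.0, 124.0], [298.0, 139.0]] P [[0.5473, 0.059], [0.5312, 0.1439], [0.5717, 0.154], [0.5888, 0.0662]] c [0.5597 0.1058]
heading -79.1 0.08788959186326664
```

View pics/w1.png

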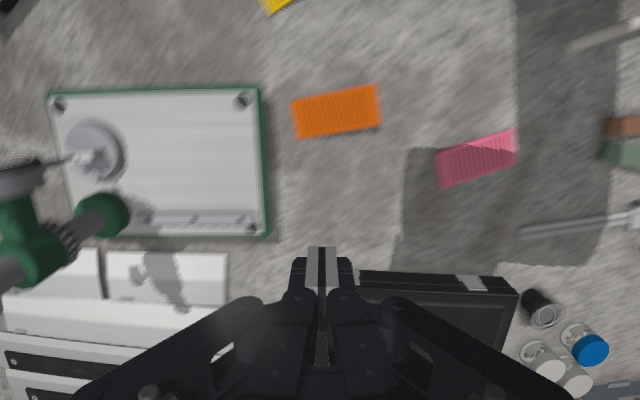

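The wrist picture is upside down (up = -x, right = +y). Screw heads are at (242,100), (58,104) and (252,227), and the wedge at (335,111).

```bash
python3 - <<'E'
from h import *
import pickle
w,R,t=pickle.load(open("w.pkl","rb"))
print(plane(w,[(242,100),(58,104),(252,227)],.04,R,t).round(4))
E
```

```text
[[ 0.5473  0.0166  0.04  ]
 [ 0.5493 -0.1666  0.04  ]
 [ 0.6763  0.0191  0.04  ]]
```

```bash
python3 -m pendant '[[0,0.03,-0.16,0,0,0],[0,0.03,-0.16,0,0,0],[0,0.027,-0.16,0,0,0],[0,0,-0.16,0,0,0],[0,0,-0.16,0,0,0],[0,0,-0.16,0,0,0],[0,0,-0.04,0,0,0],[0,0,-0.03,0,0,0],[0,0,-0.014,0,0,0],[0,0,0,0,0,0]]' -1
```

```text
time_s: 2.7
eef_pos: [0.6192, 0.1106, 0.0114]
eef_rot: [0.001, -0.006, 1.0, -0.0]
wrist_force: [-0.3, -0.7, -0.2]
opening: 0.0
grasp_force: 0.0
```

```bash
python3 -m pendant '[[-0.05,0,0,0,0,0],[-0.02,0,0,0,0,0],[-0.02,0,0,0,0,0],[-0.02,0,0,0,0,0],[-0.02,0,0,0,0,0],[-0.02,0,0,0,0,0],[-0.02,0,0,0,0,0],[-0.017,0,0,0,0,0],[-0.015,0,0,0,0,0],[0,0,0,0,0,0]]' -1; python3 look.py pics/w2.png
```

```text
time_s: 3.95
eef_pos: [0.5779, 0.1106, 0.0104]
eef_rot: [-0.0, -0.006, 1.0, 0.0]
wrist_force: [0.7, -0.2, -0.9]
opening: -0.003
grasp_force: 0.0
tcp [0.5779 0.1106 0.0104] yaw y 90.7 F [ 0.66 -0.19 -0.91] 3.95
px [[219.0, 155.0], [424.0, 144.0], [429.0, 239.0], [224.0, 250.0]] P [[0.5244, 0.0651], [0.5187, 0.1545], [0.5643, 0.162], [0.5712, 0.0634]] c [0.5447 0.1112]
heading -86.2 0.09421296811812706
```

View pics/w2.png

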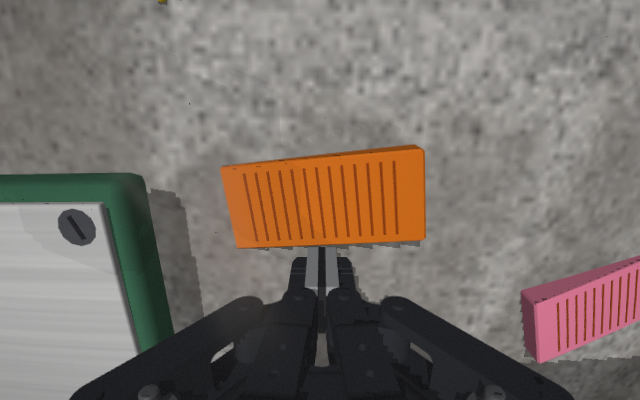

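The wedge now lies nearly square. Its thin corners are at (222,166) and (236,248), its thick end at (424,148) to (425,240), and the near-left screw is at (77,227).

```bash
python3 - <<'E'
from h import *
import pickle
w,R,t=pickle.load(open("w.pkl","rb"))
a=plane(w,[(222,166),(236,248)],.002,R,t);b=plane(w,[(424,149)],.01325,R,t);c=plane(w,[(425,241)],0.001,R,t);s=plane(w,[(77,227)],.04,R,t)
print(a.round(4),b.round(4),c.round(4),s.round(4))
A=a.mean(0);B=(b[0]+c[0])/2;d=(A-B)[:2];L=np.hypot(*d);d/=L
e=(s[0]-A)[:2];print("heading",np.degrees(np.arctan2(d[1],d[0])),L,"ahead of thin end",e@d,"lateral",d[0]*e[1]-d[1]*e[0])
E
```

```text
[[0.5301 0.065  0.002 ]
 [0.5714 0.0684 0.002 ]] [[0.5195 0.1522 0.0133]] [[0.5671 0.1618 0.001 ]] [[0.5445 0.0206 0.04  ]]
heading -85.2543145821038 0.09062867800044964 ahead of thin end 0.0454465963145467 lateral -0.010026919434637377
```

```bash
python3 -m pendant '[[-0.01,0,0,0,0,0],[-0.01,0,0,0,0,0],[0,0,0,0,0,0],[0.1,0,0,0,0,0],[0,0,0.25,0,0,0],[0,0,0,0,0,0],[-0.12,0.15,0,0,0,0],[-0.13,0.15,0,0,0,0],[0,0.15,0,0,0,0],[0,0,0,0,0,0]]' -1; python3 look.py pics/w3.png
```

```text
time_s: 5.25
eef_pos: [0.5434, 0.2023, 0.0602]
eef_rot: [-0.0, -0.007, 1.0, 0.0]
wrist_force: [-0.5, 0.3, 0.8]
opening: 0.001
grasp_force: 0.0
tcp [0.5434 0.2023 0.0602] yaw y 90.8 F [-0.5   0.28  0.75] 5.25
px [[109.0, 193.0], [249.0, 181.0], [254.0, 249.0], [114.0, 261.0]] P [[0.5241, 0.0675], [0.5158, 0.1575], [0.5621, 0.1584], [0.5729, 0.0613]] c [0.5437 0.1112]
heading -84.2 0.09408724242261882
```

View pics/w3.png

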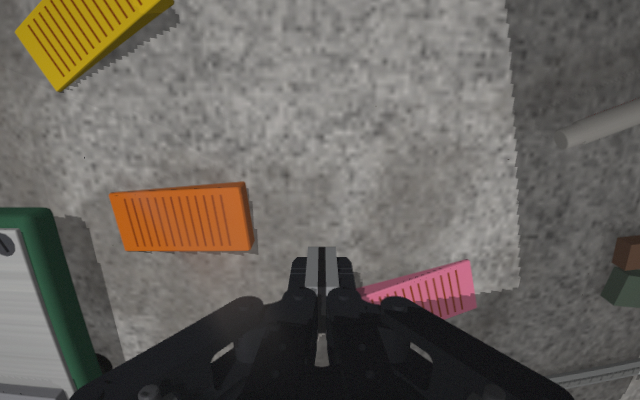

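The wedge now looks square to the base, with thin corners (111,194) and (125,251) and thick-end top corner (243,183). The pink wedge's near corner is at about (365,295), beyond the fingers.

```bash
python3 - <<'E'
from h import *
import pickle
w,R,t=pickle.load(open("w.pkl","rb"))
a=plane(w,[(111,194),(125,251)],.002,R,t);b=plane(w,[(243,183)],.01325,R,t);c=plane(w,[(252,251)],0.001,R,t);s=plane(w,[(5,244)],.04,R,t)
print(a.round(4),b.round(4),c.round(4),s.round(4),"pink",plane(w,[(365,295)],.013,R,t).round(4))
A=a.mean(0);B=(b[0]+c[0])/2;d=(A-B)[:2];L=np.hypot(*d);d/=L
e=(s[0]-A)[:2];print("heading",np.degrees(np.arctan2(d[1],d[0])),L,"ahead",e@d,"lateral",d[0]*e[1]-d[1]*e[0])
E
```

```text
[[0.5261 0.0668 0.002 ]
 [0.5669 0.0685 0.002 ]] [[0.5146 0.1561 0.0133]] [[0.5654 0.1561 0.001 ]] [[0.5445 0.0216 0.04  ]] pink [[0.5907 0.232  0.013 ]]
heading -85.77955849684841 0.08869456479834384 ahead 0.04578482977524186 lateral -0.005379075119902842
```

```bash
python3 -m pendant '[[0,0,-0.15,0,0,0],[0,0,-0.06,0,0,0],[0,0,-0.035,0,0,0],[0,-0.08,0,0,0,0],[0,-0.06,0,0,0,0],[0,-0.06,0,0,0,0],[0,-0.06,0,0,0,0],[0,-0.06,0,0,0,0],[0,-0.06,0,0,0,0],[0,-0.06,0,0,0,0]]' -1; python3 look.py pics/w4.png
```

```text
time_s: 6.55
eef_pos: [0.5442, 0.1118, 0.0115]
eef_rot: [0.0, -0.006, 1.0, 0.0]
wrist_force: [-0.1, -0.1, 1.1]
opening: 0.001
grasp_force: 0.2
tcp [0.5442 0.1118 0.0115] yaw y 90.7 F [-0.06 -0.06  1.14] 6.55
px [[109.0, 283.0], [114.0, 195.0], [298.0, 206.0], [293.0, 294.0]] P [[0.5586, 0.001], [0.5103, 0.0139], [0.5147, 0.1009], [0.5626, 0.0976]] c [0.5366 0.0533]
heading -92.6 0.09192070271648575
```

View pics/w4.png

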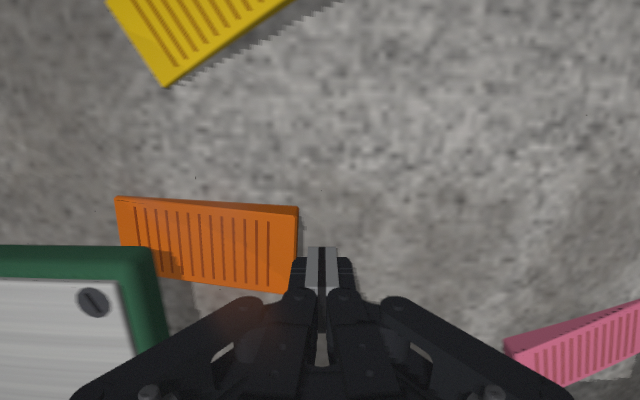

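The wedge has swung slightly. Its near edge runs from (115,197) at the thin end to (298,207) at the thick end and pokes out in front of the base's front edge (row 246). The screw is at (93,302).

```bash
python3 - <<'E'
from h import *
import pickle
w,R,t=pickle.load(open("w.pkl","rb"))
a=plane(w,[(115,198),(121,246)],.003,R,t)
b=plane(w,[(298,208)],.01325,R,t);b2=plane(w,[(297,231)],.0,R,t)
s=plane(w,[(93,302)],.04,R,t);e=plane(w,[(10,247),(130,247),(135,247)],.04,R,t)
print("thin",a.round(4),"thick",b.round(4),"screw",s.round(4),"edge",e.round(4))
d=(a[0]-b[0])[:2];d/=np.hypot(*d);n=np.array([-d[1],d[0]])
print("heading",np.degrees(np.arctan2(d[1],d[0])),"side dist of foot from near edge",(s[0]-b[0])[:2]@n,"from thick end along",(s[0]-b[0])[:2]@d)
E
```

```text
thin [[0.5124 0.0127 0.003 ]
 [0.5379 0.0107 0.003 ]] thick [[0.5126 0.1012 0.0133]] screw [[0.5444 0.0193 0.04  ]] edge [[ 0.5206 -0.0104  0.04  ]
 [ 0.519   0.0401  0.04  ]
 [ 0.519   0.0421  0.04  ]]
heading -90.13546866722822 side dist of foot from near edge 0.03203194000574861 from thick end along 0.08189125754361476
```

```bash
python3 -m pendant '[[0,0.08,0,0,0,0],[0,0,0.15,0,0,0],[0,0,0.15,0,0,0],[-0.15,-0.1,0,0,0,0],[-0.15,-0.1,0,0,0,0],[-0.045,-0.1,0,0,0,0],[0,0,-0.15,0,0,0],[0,0,-0.12,0,0,0],[0,0,-0.035,0,0,0],[0,0,0,0,0,0]]' -1
python3 -m pendant '[[0.04,0,0,0,0,0],[0.03,0,0,0,0,0],[0.02,0,0,0,0,0],[0.02,0,0,0,0,0],[0.02,0,0,0,0,0],[0.02,0,0,0,0,0],[0.015,0,0,0,0,0],[0.015,0,0,0,0,0],[0,0,0,0,0,0],[0,0,0,0,0,0]]' -1
```

```text
time_s: 7.85
eef_pos: [0.475, 0.0693, 0.0104]
eef_rot: [-0.0, -0.006, 1.0, 0.0]
wrist_force: [1.0, 0.6, 0.4]
opening: 0.003
grasp_force: 0.0
time_s: 9.1
eef_pos: [0.5111, 0.0686, 0.0104]
eef_rot: [-0.0, -0.006, 1.0, 0.0]
wrist_force: [-0.8, -0.7, 0.1]
opening: 0.003
grasp_force: 0.0
```

```bash
python3 -m pendant '[[-0.08,0,0,0,0,0],[0,0,0.15,0,0,0],[0,0,0.15,0,0,0],[0,0.2,0,0,0,0],[0,0.2,0,0,0,0],[0.12,0,0,0,0,0],[0.12,0,0,0,0,0],[0,0,0,0,0,0],[0,0,0,0,0,0],[0,0,0,0,0,0]]' -1; python3 look.py pics/w5.png
```

```text
time_s: 10.35
eef_pos: [0.5421, 0.1485, 0.0702]
eef_rot: [-0.001, -0.006, 1.0, -0.0]
wrist_force: [-0.4, -0.1, -0.5]
opening: -0.002
grasp_force: 0.0
tcp [0.5421 0.1485 0.0702] yaw y 90.7 F [-0.41 -0.06 -0.49] 10.35
px [[108.0, 244.0], [114.0, 181.0], [248.0, 194.0], [241.0, 258.0]] P [[0.5641, -0.0019], [0.5177, 0.0121], [0.526, 0.1004], [0.5724, 0.093]] c [0.545  0.0509]
heading -95.2 0.09189834902527519
```

View pics/w5.png

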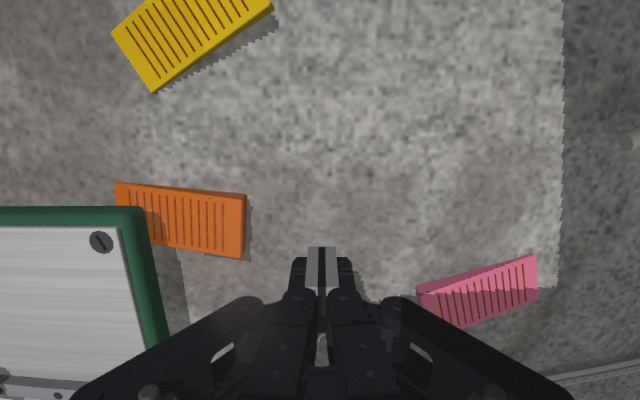

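The thick end's top corners are at (246,196) and (241,258), the thin near corner at (116,183) and the screw at (101,242).

```bash
python3 - <<'E'
from h import *
import pickle
w,R,t=pickle.load(open("w.pkl","rb"))
a=plane(w,[(116,183)],.002,R,t);b=plane(w,[(246,196),(241,258)],.01325,R,t)
s=plane(w,[(101,242)],.04,R,t)
print("thin",a.round(4),"thick",b.round(4),"screw",s.round(4))
d=(a[0]-b[0])[:2];print(np.hypot(*d));d/=np.hypot(*d);n=np.array([-d[1],d[0]])
print("heading",np.degrees(np.arctan2(d[1],d[0])),"foot from near edge",(s[0]-b[0])[:2]@n,"from thick end",(s[0]-b[0])[:2]@d,"width",(b[1]-b[0])@np.r_[n,0])
E
```

```text
thin [[0.5198 0.0111 0.002 ]] thick [[0.5244 0.1013 0.0133]
 [0.5681 0.0951 0.0133]] screw [[0.5447 0.0204 0.04  ]]
0.09031216220552939
heading -92.86697844053133 foot from near edge 0.024367695245208872 from thick end 0.07978304782759685 width 0.04396268163416427
```

```bash
python3 -m pendant '[[0.01,0,-0.15,0,0,0],[0,0,-0.1,0,0,0],[0,0,-0.0435,0,0,0],[0,-0.06,0,0,0,0],[0,-0.04,0,0,0,0],[0,-0.04,0,0,0,0],[0,-0.03,0,0,0,0],[0,-0.03,0,0,0,0],[0,-0.02,0,0,0,0],[0,0,0,0,0,0]]' -1
python3 -m pendant '[[0,-0.005,0,0,0,0],[0,-0.005,0,0,0,0],[0,-0.005,0,0,0,0],[0,-0.005,0,0,0,0],[0,-0.005,0,0,0,0],[0,0,0,0,0,0],[0,0,0,0,0,0],[0,0,0,0,0,0],[0,0,0,0,0,0],[0,0,0,0,0,0]]' -1
```

```text
time_s: 11.65
eef_pos: [0.5452, 0.1044, 0.0118]
eef_rot: [-0.0, -0.006, 1.0, -0.0]
wrist_force: [0.3, 0.4, -0.0]
opening: -0.003
grasp_force: 0.0
time_s: 12.9
eef_pos: [0.5451, 0.0996, 0.0118]
eef_rot: [-0.0, -0.006, 1.0, -0.0]
wrist_force: [-1.0, -0.6, 0.2]
opening: -0.0
grasp_force: 0.0
```

```bash
python3 -m pendant '[[0,-0.005,0,0,0,0],[0,-0.005,0,0,0,0],[0,-0.005,0,0,0,0],[0,-0.005,0,0,0,0],[0,0,0,0,0,0],[0,0,0,0,0,0],[0,0,0,0,0,0],[0,0,0,0,0,0],[0,0,0,0,0,0],[0,0,0,0,0,0]]' -1;python3 -c "
from h import *
f=[]
for i in range(6): f.append(ctrl.get_obs()['wrist_force']);camera('wrist')
print(np.mean(f,0).round(2),np.std(f,0).round(2))"
```

```text
time_s: 14.15
eef_pos: [0.5451, 0.0956, 0.0118]
eef_rot: [-0.0, -0.006, 1.0, 0.0]
wrist_force: [0.3, 0.1, -0.3]
opening: 0.001
grasp_force: 0.0
[ 0.03  0.22 -0.06] [0.26 0.24 0.3 ]
```

```bash
cat > f.py <<'E'
from h import *
f=[]
for i in range(5): f.append(ctrl.get_obs()['wrist_force']);camera('wrist')
print("MEAN",np.mean(f,0).round(2))
E
python3 -m pendant '[[0,-0.004,0,0,0,0],[0,-0.004,0,0,0,0],[0,-0.004,0,0,0,0],[0,-0.003,0,0,0,0],[0,0,0,0,0,0],[0,0,0,0,0,0],[0,0,0,0,0,0],[0,0,0,0,0,0],[0,0,0,0,0,0],[0,0,0,0,0,0]]' -1|grep -E "pos|force";python3 f.py
```

```text
eef_pos: [0.5451, 0.0926, 0.0118]
wrist_force: [1.1, 0.6, -0.0]
grasp_force: 0.0
MEAN [0.1  0.04 0.03]
```

```bash

python3 -m pendant '[[0,-0.004,0,0,0,0],[0,-0.003,0,0,0,0],[0,-0.003,0,0,0,0],[0,0,0,0,0,0],[0,0,0,0,0,0],[0,0,0,0,0,0],[0,0,0,0,0,0],[0,0,0,0,0,0],[0,0,0,0,0,0],[0,0,0,0,0,0]]' -1|grep -E "pos|force";python3 f.py
```

```text
eef_pos: [0.5451, 0.0906, 0.0118]
wrist_force: [0.3, 2.0, 0.8]
grasp_force: 0.9
MEAN [-0.21  2.11 -0.38]
```

```bash

python3 -m pendant '[[0,-0.0025,0,0,0,0],[0,0,0,0,0,0],[0,0,0,0,0,0],[0,0,0,0,0,0],[0,0,0,0,0,0],[0,0,0,0,0,0],[0,0,0,0,0,0],[0,0,0,0,0,0],[0,0,0,0,0,0],[0,0,0,0,0,0]]' -1|grep -E "pos|force";python3 f.py
```

```text
eef_pos: [0.5451, 0.0901, 0.0118]
wrist_force: [-0.7, 2.8, -0.3]
grasp_force: 1.3
MEAN [-0.09  3.17 -0.4 ]
```

```bash

python3 -m pendant '[[0,-0.004,0,0,0,0],[0,0,0,0,0,0],[0,0,0,0,0,0],[0,0,0,0,0,0],[0,0,0,0,0,0],[0,0,0,0,0,0],[0,0,0,0,0,0],[0,0,0,0,0,0],[0,0,0,0,0,0],[0,0,0,0,0,0]]' -1|grep -E "pos|force";python3 look.py pics/w6.png;python3 f.py
```

```text
eef_pos: [0.5451, 0.0893, 0.0118]
wrist_force: [-0.9, 3.7, -0.1]
grasp_force: 1.7
tcp [0.5451 0.0893 0.0118] yaw y 90.7 F [-0.86  3.71 -0.13] 20.2
px [[114.0, 297.0], [118.0, 215.0], [298.0, 224.0], [294.0, 306.0]] P [[0.5681, -0.0207], [0.5212, -0.0087], [0.5246, 0.0781], [0.5709, 0.0754]] c [0.5462 0.031 ]
heading -91.9 0.09157709752127986
MEAN [-0.57  3.33 -0.68]
```

View pics/w6.png

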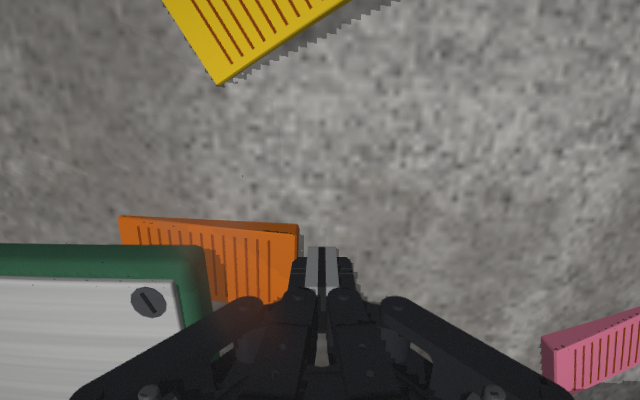

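The wedge sits centred under the corner: the near edge is 22 mm in front of the screw at (149,302), and the thick end is about 55 mm from it. I'll nudge it a little further.

```bash

python3 -m pendant '[[0,-0.004,0,0,0,0],[0,0,0,0,0,0],[0,0,0,0,0,0],[0,0,0,0,0,0],[0,0,0,0,0,0],[0,0,0,0,0,0],[0,0,0,0,0,0],[0,0,0,0,0,0],[0,0,0,0,0,0],[0,0,0,0,0,0]]' -1|grep -E "pos|force";python3 f.py; python3 - <<'E'
from h import *
import pickle
w,R,t=pickle.load(open("w.pkl","rb"))
print(plane(w,[(149,302)],.04,R,t).round(4))
E
```

```text
eef_pos: [0.5452, 0.0886, 0.0118]
wrist_force: [-0.6, 5.0, 0.2]
grasp_force: 2.3
MEAN [-0.33  5.01 -0.1 ]
[[0.5444 0.0205 0.04  ]]
```

```bash
python3 -m pendant '[[0,0.08,0,0,0,0],[0,0,0.15,0,0,0],[0,0,0.15,0,0,0],[0,-0.12,0,0,0,0],[0,-0.12,0,0,0,0],[0,-0.12,0,0,0,0],[0,-0.06,0,0,0,0],[0,0,-0.05,0,0,0],[0,0,-0.03,0,0,0],[0,0,0,0,0,0]]' -1|grep -E "pos|force";
python3 -m pendant '[[0,0,-0.01,0,0,0],[0,0,-0.01,0,0,0],[0,0,-0.01,0,0,0],[0,0,-0.005,0,0,0],[0,0,0,0,0,0],[0,0,0,0,0,0],[0,0,0,0,0,0],[0,0,0,0,0,0],[0,0,0,0,0,0],[0,0,0,0,0,0]]' -1|grep -E "pos|force";python3 f.py
```

```text
eef_pos: [0.5443, 0.0214, 0.0547]
wrist_force: [1.1, 0.2, 0.0]
grasp_force: 0.0
eef_pos: [0.5452, 0.0205, 0.0488]
wrist_force: [1.0, -0.0, 0.0]
grasp_force: 0.0
MEAN [ 0.05 -0.22  0.18]
```

```bash

python3 -m pendant '[[0,0,-0.002,0,0,0],[0,0,-0.002,0,0,0],[0,0,-0.002,0,0,0],[0,0,0,0,0,0],[0,0,0,0,0,0],[0,0,0,0,0,0],[0,0,0,0,0,0],[0,0,0,0,0,0],[0,0,0,0,0,0],[0,0,0,0,0,0]]' -1|grep -E "pos|force";python3 f.py
```

```text
eef_pos: [0.5452, 0.0205, 0.048]
wrist_force: [-2.0, 0.0, 5.0]
grasp_force: 2.6
MEAN [-2.2   0.06  5.03]
```

```bash

python3 -m pendant '[[0,0,-0.002,0,0,0],[0,0,-0.001,0,0,0],[0,0,0,0,0,0],[0,0,0,0,0,0],[0,0,0,0,0,0],[0,0,0,0,0,0],[0,0,0,0,0,0],[0,0,0,0,0,0],[0,0,0,0,0,0],[0,0,0,0,0,0]]' -1|grep -E "pos|force";python3 f.py
```

```text
eef_pos: [0.5452, 0.0205, 0.048]
wrist_force: [-4.1, 0.7, 9.6]
grasp_force: 5.1
MEAN [-4.21  0.36 10.21]
```

```bash
python3 f.py; python3 -c "
from bench import ctrl
print(ctrl.get_obs()['eef_pos'],ctrl.hand_in())"
```

```text
MEAN [-4.22  0.42  9.8 ]
the job is handed in; nothing more can be done
[0.54517174 0.02048601 0.04798077] None
```

The job is handed in: the wedge sits snug under the bare foot (about 5 N of push), and a fingertip is holding about 10 N on the corner above it. The fingertip height did not change as the press rose from 5 to 10 N. I don't have the judge's verdict, and I took no final picture of the stand, gauge block or other things.

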